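# Set the cam clamp on the circuit-board fixture

## Robot

A 6-joint arm with a two-finger parallel gripper is mounted at the origin on the work surface. World frame = base frame: x ahead of the robot, y to its left, z up, the work surface at z = 0. Lengths are in m, angles in degrees, forces in N, time in s.
With the tool pointing down it reaches from about 0.35 to 0.875 m from the base axis. Payload 4.2 kg.
Tool frame: the origin (TCP) lies on the centre line of the jaws, within the pads' length; the fingertips stand 19 mm ahead of it and the grasp point (between the pads) is the TCP; z points along the fingers, y is the line along which they close (so a half turn about z gives the same grasp; the last joint's range is limited). The gripper opens to 87 mm and grips with 3 to 60 N. Pads are 19 mm wide; open, the fingers measure 117 mm over their backs; the gripper's body (75 mm by 190 mm) begins 51 mm behind the grasp point.
Start: joints at [79.217, 22.042, 0.453, 0, -68.411, -14.817], TCP at [0.27, 0.564, 0.242] pointing down, gripper open.
Joint ranges: [-179.83, 179.83], [-69.29, 118.12], [-61.27, 80.66], [-181.25, 117.63], [-171.15, -9.14], [-177.46, 177.46]. Speed limits (degrees/s): [159.86, 159.86, 180, 180, 180, 180].

## Interface

Orientations are given as a 3x3 rotation matrix whose columns are the frame's x, y, z axes.
In Python, from station import sense, capture, finish_job, search_frame, masks_of gives the robot as it stands.
- The arm moves only by the tool drive_tool, never from a script. Its argument "rows" is a list of rows, each a list of 7 numbers: the opening in per cent of the stroke, from 0 (shut) to 100 (fully open), then the shift along the world's x, y, z in mm, then the turn, a rotation vector about the world's x, y, z in rad. In form: [[fingers, dx, dy, dz, wx, wy, wz], ...]. A call has 1 to 5 rows; each row shifts and turns the commanded pose from where the row before left it; what a row does not reach is not made up. A row lasts 1/12 s, in which the tool goes at most 41.7 mm and 7.16 degrees, less where a joint would pass 70% of its speed; a pose out of reach is approached as far as the arm can. A call is refused whole if a number of a shift passes 41.7 or a number of a turn 0.125, either way. A call with a gripper value outside its range is refused whole. The fingers move at their own pace and stop on an object; the grip force is fixed at half the most. Time passes only in rows, so rows that do not move let the fingers close. It gives the time, the measured TCP pose, the force, the opening and the grip force at its end, in the units of the state.
- sense(): the state, without advancing time (a new reading comes with each control period).
- capture(name): name is "side" or "top"; returns a dict with "frame" (480x640x3 uint8, red, green, blue), "z_map" (480x640 float32, m along the optical axis (not along the pixel's ray), 0 where there is no reading), "fx", "fy", "cx", "cy" (pixels), "R" (3x3) and "t" (3): a world point X has camera coordinates R X + t. Camera axes: x right, y down, z forward; pixel columns grow to the right and rows downward; lengths in m; the calibration is good to about 2 mm. A picture is of the moment at which its call begins.
- finish_job(): hands the job in; it is judged then, once.
Trained networks look in a picture, given as the dict that the camera call returned (one of the last four; its "shot" number tells which), for a name from the list of things; names that differ only in an ending like _2 or _b are one class to them, and where a whole thing is asked for, a point or a joint stands for the part that bears it (a point fixed in the world has none). Each returns a list of dicts, best first, with "p" (0 to 1); they miss things now and then, are a little off and sometimes report something else, mostly with a low value. They report only what shows in the picture. A call takes as long as a camera call.
- search_frame(label, picture): "xy" ([column, row] in pixels, amid what is visible of it).
- masks_of(label, picture): "region" (480x640 bool, what is visible of it) and "xy" ([column, row] in pixels, amid what is visible of it).
The state is a dict: "time_s": time; "joints": joint angles; "joint_velocities": joint speeds; "effort": joint torques, N m; "tcp_pos": TCP position; "ee_rot": TCP orientation; "wrist_force": force on the tool from outside, world axes, zero at the start; "moment": the same for the moment, N m; "gripper_width": opening from 0.0 (shut) to 1.0 (fully open); "gripper_force": force on a finger pad.
Only numpy, scipy, OpenCV 4.12 (cv2) and the standard library are available. Lean on these libraries where they do the work, as an engineer would, in place of code of your own. Each camera call takes 0.05 s, during which the arm holds its last target. There are 200 camera calls.

## Task

Of the two clamping fixtures on the bench, the one with the green circuit board in it is still loose. Turn its yellow adjusting nut clockwise until the nut's black pointer points at the white mark on the fixture, and then flip its red cam lever all the way down flat. Leave the nut and the lever of the empty fixture as they are.

Things in the scene. Friction and masses are not known exactly. Their poses are not given: they have to be found in the camera images.
- fixture: The fixture with the green 100 mm square circuit board; origin under its centre. Blue metal base 120 (x) by 220 (y) by 12 mm, fast to the bench. x points roughly away from the robot; lever pivot at y = -80 mm, nut axis at y = +80 mm. A steel strap joins them over the board, top 35 mm above the bench (40 mm at the lever end while open). White mark: tab 32 mm high, 46 mm to the -x side of the nut axis.
- nut (a joint): Angle of the yellow nut on that fixture, rad, growing clockwise seen from above; 1.6 = black pointer exactly at the white mark (along the fixture's -x). Starts at 0.3 to 0.7, stops at 0 and 2.6, vertical axis, friction 0.06 N m; stays where it is left.
- nut_grip (a point): Centre of the yellow grip bar of that nut, on its vertical axis, 62 mm above the bench. Bar 48 long, 14 wide, 24 mm tall (50 to 74 mm above the bench), free underneath for 12 mm but for an 18 mm round neck. x runs along the bar to the black pointer on one end (33 mm from the axis) and turns with the nut; z up.
- lever (a joint): Angle of the red cam lever on that fixture, rad: 0 = closed, lying flat (a stop); 1.57 = standing straight up; it starts open at 1.0 to 1.4, with a stop at 1.7. Stays where it is left (friction 0.15 N m, about 3 N at 50 mm from the pivot).
- lever_pivot (a point): Middle of that red lever's pivot, 50 mm above the bench; axes those of the fixture, pivot along y. The lever is a flat bar 22 mm wide, 8 mm thick, reaching 87 mm from the pivot. Closed, it lies level along -x, upper face 60 mm above the bench; open, it stands up and is closed by pushing it towards -x, then down.
- spare_nut_tip (a point): End of the black pointer of the yellow nut on the other, empty fixture (same make, no circuit board), 62 mm above the bench, 33 mm from the nut's axis. Not to be moved.
- spare_lever_tip (a point): Free end of the red lever on the empty fixture, 87 mm from its pivot; that lever too starts standing open. Not to be moved.

How it is judged (in metres and radians):
On the way, in this order (a step that is already met when the one before it is completed fails the run):
1. the nut's pointer is at the white mark while the lever is still open (value of joint nut between 1.35 and 1.85 rad and value of joint lever above 0.7 rad), for 0.2 s.
2. the lever is flipped down flat (value of joint lever below 0.18 rad), for 0.2 s.
At the end, for the whole second after the job is handed in: On the fixture with the circuit board, the nut's pointer is within 0.25 rad (14 degrees) of the white mark (nut angle 1.35 to 1.85) and the lever is down flat within 0.18 rad (10 degrees), both at rest (value of joint nut between 1.35 and 1.85 rad and value of joint lever below 0.18 rad and velocity of joint nut between -0.05 and 0.05 rad/s and velocity of joint lever between -0.05 and 0.05 rad/s); the robot touches nothing.
It fails at once if the lever of the empty fixture is moved (its end by more than 20 mm) (distance of spare_lever_tip from where it was at the start of the episode above 0.02 m).
It fails at once if the nut of the empty fixture is turned (its pointer end by more than 10 mm) (distance of spare_nut_tip from where it was at the start of the episode above 0.01 m).
It also fails if it takes over 45 s, if anything falls off the work surface, if the arm or the gripper's body presses on something with over 40 N, if the wrist force passes 120 N, or if a joint passes its speed limit or range.

## Working session

There is one attempt and no reset: what is moved stays moved. The work goes in short steps, Python scripts to look and compute and a tool call to move; the robot and the scene stay as the last step left them, time stands still between calls to the robot, and variables do not carry over. Pictures are saved under pics/ and viewed, at most 10 in all, crops included, and the job is handed in when it is done.

Besides the shell and the picture viewer there is one more tool, called after "Call:" by a JSON object that holds its "name" and its "arguments", one argument or row to a line. drive_tool: Moves the arm, as the interface text tells. Its arguments: {"type":"object","properties":{"rows":{"type":"array"}},"required":["rows"]}

```bash
mkdir -p pics; cat > h.py <<'E'
import numpy as np,cv2
from station import *
def pts(c,m):
    v,u=np.nonzero(m&(c["z_map"]>0)); z=c["z_map"][v,u]
    P=np.c_[(u-c["cx"])/c["fx"]*z,(v-c["cy"])/c["fy"]*z,z]
    return (P-c["t"])@c["R"]
def save(c,n): cv2.imwrite(f"pics/{n}.png",c["frame"][:,:,::-1])
E
python3 - <<'E'
from h import *
for n in ["top","side"]:
    c=capture(n); save(c,n+"0")
    for l in ["fixture","nut_grip","lever_pivot","spare_nut_tip","spare_lever_tip"]:
        for r in masks_of(l,c)[:3]:
            P=pts(c,r["region"]); print(n,l,round(r["p"],2),np.round(r["xy"]),len(P),np.round(np.median(P,0),3) if len(P) else "", np.round(P.max(0),3) if len(P) else "", np.round(P.min(0),3) if len(P) else "")
print(sense())
E
```

```text
top fixture 0.88 [421. 254.] 9306 [ 0.528 -0.198  0.018] [ 0.607 -0.083  0.137] [ 0.457 -0.332 -0.004]
top nut_grip 0.73 [419. 259.] 9214 [ 0.528 -0.198  0.018] [ 0.606 -0.084  0.137] [ 0.457 -0.316 -0.003]
top nut_grip 0.57 [377. 248.] 469 [ 0.54  -0.121  0.071] [ 0.568 -0.101  0.077] [ 0.518 -0.156  0.009]
top lever_pivot 0.73 [421. 262.] 9266 [ 0.528 -0.198  0.018] [ 0.607 -0.084  0.137] [ 0.457 -0.323 -0.004]
top spare_nut_tip 0.91 [143. 229.] 440 [0.563 0.247 0.072] [0.59  0.292 0.077] [ 0.542  0.222 -0.001]
top spare_nut_tip 0.51 [419. 261.] 9115 [ 0.528 -0.198  0.019] [ 0.604 -0.084  0.137] [ 0.457 -0.316 -0.003]
top spare_lever_tip 0.57 [241. 250.] 502 [0.53  0.093 0.095] [0.56  0.121 0.13 ] [0.504 0.078 0.01 ]
top spare_lever_tip 0.16 [143. 230.] 448 [0.563 0.246 0.072] [0.59  0.292 0.077] [ 0.542  0.221 -0.001]
side fixture 0.69 [357. 362.] 10927 [ 0.521 -0.228  0.014] [ 0.608 -0.034  0.136] [ 0.455 -0.316 -0.003]
side nut_grip 0.98 [347. 293.] 443 [ 0.54  -0.128  0.068] [ 0.561 -0.103  0.076] [ 0.518 -0.147  0.034]
side lever_pivot 0.87 [358. 364.] 10843 [ 0.521 -0.228  0.
[... 365 characters left out ...]
.84105512e+01, -1.48171025e+01]), 'joint_velocities': array([-0.03087333, -0.07516623,  0.03054961, -0.05066849, -0.0430105 ,
       -0.11032146]), 'effort': array([ 1.50876194e-04, -3.90210092e+01,  1.87535602e+01,  4.22255293e+00,
        1.53614057e-02, -2.57755886e-05]), 'tcp_pos': array([0.2700115 , 0.56363692, 0.24156814]), 'ee_rot': array([[ 9.01831885e-01, -4.32087087e-01, -5.50798668e-06],
       [-4.32087086e-01, -9.01831885e-01,  3.91561698e-05],
       [-2.18861533e-05, -3.29323525e-05, -9.99999999e-01]]), 'wrist_force': array([-0.80516208,  0.42678789,  0.02805726]), 'moment': array([0.01383871, 0.01601612, 0.0448241 ]), 'gripper_force': 0.0, 'gripper_width': 0.9964480648684231}
```

```bash
python3 - <<'E'
from h import *
c=capture("top")
hsv=cv2.cvtColor(c["frame"],cv2.COLOR_RGB2HSV)
H,S,V=[hsv[:,:,i] for i in range(3)]
W=np.zeros((480,640,3))
z=c["z_map"]; 
u,v=np.meshgrid(range(640),range(480))
P=(np.stack([(u-c["cx"])/c["fx"]*z,(v-c["cy"])/c["fy"]*z,z],-1)-c["t"])@c["R"]
right=(P[...,1]<0)&(z>0)&(P[...,0]>.42)&(P[...,0]<.65)&(P[...,1]>-.36)
for n,m in dict(yellow=(abs(H.astype(int)-27)<7)&(S>130)&(P[...,2]>.06),red=((H<8)|(H>172))&(S>130)&(P[...,2]>.03),green=(H>40)&(H<85)&(S>90),blue=(H>95)&(H<125)&(S>90)&(P[...,2]<.03),black=(V<60)&(P[...,2]>.05)&(P[...,2]<.08),white=(V>190)&(S<40)&(P[...,2]>.022)&(P[...,2]<.04)).items():
    m=m&right; Q=P[m]
    if len(Q)<4: print(n,len(Q)); continue
    r=cv2.minAreaRect((Q[:,:2]*1000).astype(np.float32))
    print(n,len(Q),"mean",Q.mean(0).round(4),"rect",np.round(r[0],1),np.round(r[1],1),round(r[2],1),"z",Q[:,2].min().round(3),Q[:,2].max().round(3))
cv2.imwrite("pics/crop.png",cv2.resize(c["frame"][170:340,330:530,::-1],None,fx=3.5,fy=3.5,interpolation=2))
E
```

```text
yellow 286 mean [ 0.5424 -0.1203  0.0722] rect [ 542.7 -121.3] [48.1 13.5] 47.0 z 0.06 0.077
red 260 mean [ 0.5077 -0.2736  0.1072] rect [ 509.9 -275.3] [20.6 34.1] 89.3 z 0.05 0.136
green 1643 mean [ 0.5327 -0.1987  0.0207] rect [ 532.  -197.6] [103.7  98.3] 81.7 z 0.016 0.068
blue 4275 mean [ 0.5299 -0.1957  0.0117] rect [ 531.5 -199.8] [218.9 119. ] 81.5 z 0.003 0.03
black 149 mean [ 0.5216 -0.2435  0.0603] rect [ 527.6 -193.9] [191.7  31.8] 82.6 z 0.05 0.079
white 0
```

View pics/top0.png

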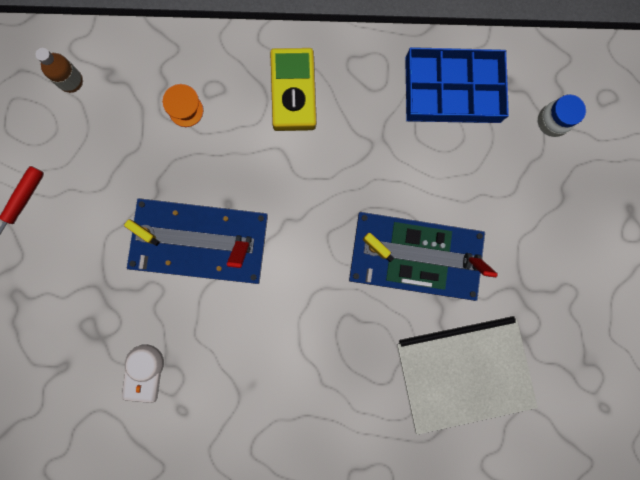

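View pics/crop.png

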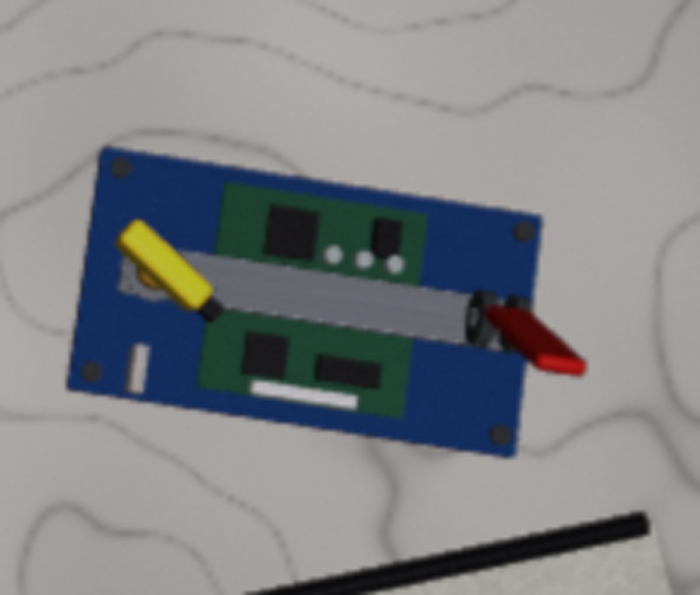

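View pics/side0.png

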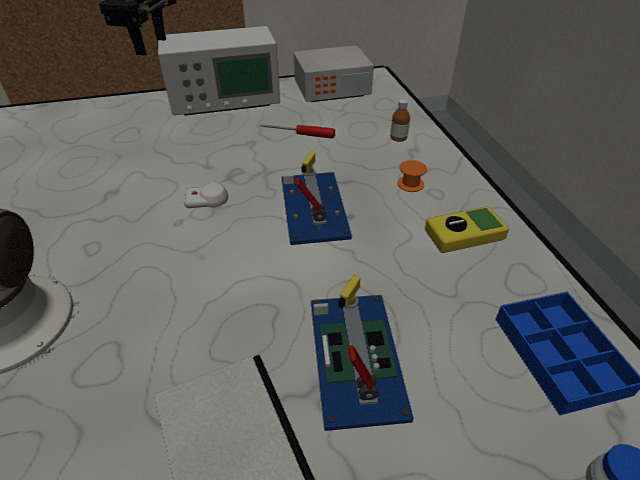

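The top view shows the board fixture on the right. Its nut is near px (377,246) with the pointer to the lower right, the mark is at (370,275), and the lever is at (480,265). From the measurements:

- **Fixture:** yaw is -8.5°.
- **Nut:** at (543,-121) mm, with the bar at 47°. That puts the nut at about 0.63 rad, so it needs a clockwise turn of about 0.97 rad.
- **Lever pivot:** at (520,-279) mm.

I'll move above the nut first.

Call:
{"name": "drive_tool", "arguments": {
  "rows": [
    [100, 13.7, -34.2, 0, 0, 0, -0.094],
    [100, 13.7, -34.2, 0, 0, 0, -0.094],
    [100, 13.7, -34.2, 0, 0, 0, -0.094],
    [100, 13.7, -34.2, 0, 0, 0, -0.094],
    [100, 13.7, -34.2, 0, 0, 0, -0.094]
  ]
}}

```text
time_s: 1.07
tcp_pos: [0.3388, 0.391, 0.2417]
ee_rot: [[0.605, -0.796, 0.0], [-0.796, -0.605, 0.0], [-0.0, -0.0, -1.0]]
wrist_force: [1.1, 0.4, 0.7]
gripper_width: 1.002
gripper_force: 0.0
```

Call:
{"name": "drive_tool", "arguments": {
  "rows": [
    [100, 13.7, -34.2, 0, 0, 0, -0.094],
    [100, 13.7, -34.2, 0, 0, 0, -0.094],
    [100, 13.7, -34.2, 0, 0, 0, -0.094],
    [100, 13.7, -34.2, 0, 0, 0, -0.094],
    [100, 13.7, -34.2, 0, 0, 0, -0.094]
  ]
}}

```text
time_s: 1.48
tcp_pos: [0.4073, 0.2199, 0.242]
ee_rot: [[0.179, -0.984, 0.001], [-0.984, -0.179, 0.001], [-0.001, -0.001, -1.0]]
wrist_force: [1.3, 0.3, 0.3]
gripper_width: 1.002
gripper_force: 0.0
```

Call:
{"name": "drive_tool", "arguments": {
  "rows": [
    [100, 13.7, -34.2, 0, 0, 0, -0.094],
    [100, 13.7, -34.2, 0, 0, 0, -0.094],
    [100, 13.7, -34.2, 0, 0, 0, -0.094],
    [100, 13.7, -34.2, 0, 0, 0, -0.094],
    [100, 13.7, -34.2, 0, 0, 0, -0.094]
  ]
}}

```text
time_s: 1.9
tcp_pos: [0.4759, 0.0489, 0.242]
ee_rot: [[-0.286, -0.958, 0.001], [-0.958, 0.286, 0.0], [-0.001, -0.001, -1.0]]
wrist_force: [1.1, 0.6, 0.2]
gripper_width: 1.001
gripper_force: 0.0
```

Call:
{"name": "drive_tool", "arguments": {
  "rows": [
    [100, 13.7, -34.2, 0, 0, 0, -0.094],
    [100, 13.7, -34.2, 0, 0, 0, -0.094],
    [100, 13.7, -34.2, 0, 0, 0, -0.094],
    [100, 13.7, -34.2, 0, 0, 0, -0.094],
    [100, 13.7, -34.2, 0, 0, 0, -0.094]
  ]
}}

```text
time_s: 2.32
tcp_pos: [0.5444, -0.1223, 0.2418]
ee_rot: [[-0.689, -0.724, 0.001], [-0.724, 0.689, 0.0], [-0.0, -0.0, -1.0]]
wrist_force: [0.9, 0.3, 0.6]
gripper_width: 0.998
gripper_force: 0.0
```

Call:
{"name": "drive_tool", "arguments": {
  "rows": [
    [100, 0, 0, -20, 0, 0, 0],
    [100, 0, 0, -20, 0, 0, 0],
    [100, 0, 0, -20, 0, 0, 0],
    [100, 0, 0, -20, 0, 0, 0],
    [100, 0, 0, 0, 0, 0, 0]
  ]
}}

```text
time_s: 2.73
tcp_pos: [0.5413, -0.1204, 0.1575]
ee_rot: [[-0.687, -0.727, -0.008], [-0.727, 0.687, 0.001], [0.005, 0.007, -1.0]]
wrist_force: [-1.0, 0.5, -1.3]
gripper_width: 0.999
gripper_force: 0.0
```

Call:
{"name": "drive_tool", "arguments": {
  "rows": [
    [100, 0, 0, -20, 0, 0, 0],
    [100, 0, 0, -20, 0, 0, 0],
    [100, 0, 0, -20, 0, 0, 0],
    [100, 0, 0, -20, 0, 0, 0],
    [100, 0, 0, -18, 0, 0, 0]
  ]
}}

```text
time_s: 3.15
tcp_pos: [0.5448, -0.1203, 0.0639]
ee_rot: [[-0.686, -0.728, 0.002], [-0.728, 0.686, -0.0], [-0.001, -0.001, -1.0]]
wrist_force: [0.2, -1.0, -0.4]
gripper_width: 1.004
gripper_force: 0.0
```

```bash
python3 - <<'E'
from h import *
c=capture("side")
cv2.imwrite("pics/s1.png",cv2.resize(c["frame"][190:400,250:450,::-1],None,fx=2.8,fy=2.8,interpolation=2))
s=sense();print(s["joints"],s["tcp_pos"],s["wrist_force"])
E
```

```text
[  4.20612249  26.84934667 -21.81680666  -0.06052397 -41.62801796
 -47.50569035] [ 0.54238071 -0.12014099  0.06031385] [-0.99574667  0.39073772 -2.5281269 ]
```

View pics/s1.png

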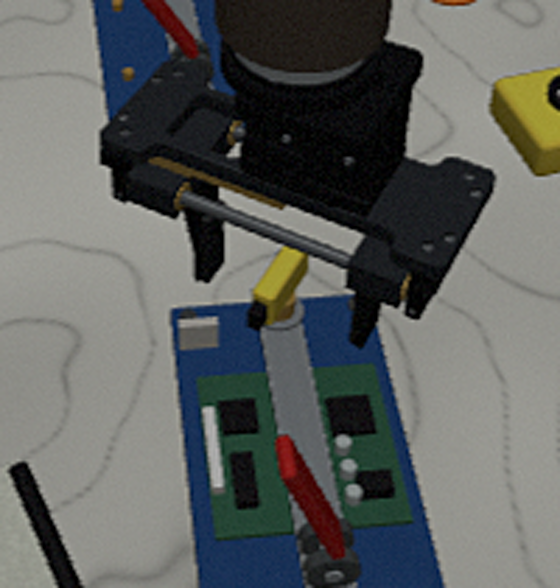

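The picture shows the jaws straddling the yellow bar (crop px 280,285), roughly centred. Next I'll close them.

Call:
{"name": "drive_tool", "arguments": {
  "rows": [
    [50, 0, 0, 0, 0, 0, 0],
    [30, 0, 0, 0, 0, 0, 0],
    [10, 0, 0, 0, 0, 0, 0],
    [0, 0, 0, 0, 0, 0, 0],
    [0, 0, 0, 0, 0, 0, 0]
  ]
}}

```text
time_s: 3.62
tcp_pos: [0.5447, -0.1203, 0.0649]
ee_rot: [[-0.686, -0.728, 0.002], [-0.728, 0.686, 0.0], [-0.002, -0.002, -1.0]]
wrist_force: [-0.7, -0.3, -0.8]
gripper_width: 0.71
gripper_force: 0.0
```

Call:
{"name": "drive_tool", "arguments": {
  "rows": [
    [0, 0, 0, 0, 0, 0, 0],
    [0, 0, 0, 0, 0, 0, 0],
    [0, 0, 0, 0, 0, 0, 0],
    [0, 0, 0, 0, 0, 0, 0],
    [0, 0, 0, 0, 0, 0, 0]
  ]
}}

```text
time_s: 4.03
tcp_pos: [0.544, -0.1204, 0.0636]
ee_rot: [[-0.686, -0.728, -0.0], [-0.728, 0.686, -0.0], [0.0, 0.0, -1.0]]
wrist_force: [0.8, -0.2, 0.0]
gripper_width: 0.326
gripper_force: 0.0
```

Call:
{"name": "drive_tool", "arguments": {
  "rows": [
    [0, 0, 0, 0, 0, 0, 0],
    [0, 0, 0, 0, 0, 0, 0],
    [0, 0, 0, 0, 0, 0, 0],
    [0, 0, 0, 0, 0, 0, 0],
    [0, 0, 0, 0, 0, 0, 0]
  ]
}}

```text
time_s: 4.45
tcp_pos: [0.5428, -0.1194, 0.0634]
ee_rot: [[-0.687, -0.727, -0.003], [-0.727, 0.687, 0.001], [0.001, 0.003, -1.0]]
wrist_force: [-2.8, 4.4, 3.1]
gripper_width: 0.186
gripper_force: 30.0
```

Call:
{"name": "drive_tool", "arguments": {
  "rows": [
    [0, 0, 0, 0, 0, 0, -0.08],
    [0, 0, 0, 0, 0, 0, -0.08],
    [0, 0, 0, 0, 0, 0, -0.08],
    [0, 0, 0, 0, 0, 0, -0.08],
    [0, 0, 0, 0, 0, 0, -0.08]
  ]
}}

```text
time_s: 4.87
tcp_pos: [0.5429, -0.1197, 0.0633]
ee_rot: [[-0.917, -0.399, -0.002], [-0.399, 0.917, 0.001], [0.002, 0.002, -1.0]]
wrist_force: [-1.0, 3.6, 2.0]
gripper_width: 0.184
gripper_force: 30.0
```

Call:
{"name": "drive_tool", "arguments": {
  "rows": [
    [0, 0, 0, 0, 0, 0, -0.08],
    [0, 0, 0, 0, 0, 0, -0.08],
    [0, 0, 0, 0, 0, 0, -0.08],
    [0, 0, 0, 0, 0, 0, -0.08],
    [0, 0, 0, 0, 0, 0, -0.08]
  ]
}}

```text
time_s: 5.28
tcp_pos: [0.5431, -0.12, 0.0634]
ee_rot: [[-1.0, -0.011, -0.002], [-0.011, 1.0, 0.0], [0.002, 0.0, -1.0]]
wrist_force: [-1.0, 0.7, 0.6]
gripper_width: 0.184
gripper_force: 30.0
```

Call:
{"name": "drive_tool", "arguments": {
  "rows": [
    [0, 0, 0, 0, 0, 0, -0.08],
    [0, 0, 0, 0, 0, 0, -0.08],
    [0, 0, 0, 0, 0, 0, 0],
    [0, 0, 0, 0, 0, 0, 0],
    [0, 0, 0, 0, 0, 0, 0]
  ]
}}

```text
time_s: 5.7
tcp_pos: [0.5431, -0.1202, 0.0634]
ee_rot: [[-0.99, 0.143, -0.002], [0.143, 0.99, 0.0], [0.002, 0.0, -1.0]]
wrist_force: [-3.0, 2.8, 1.8]
gripper_width: 0.184
gripper_force: 30.0
```

Call:
{"name": "drive_tool", "arguments": {
  "rows": [
    [60, 0, 0, 0, 0, 0, 0],
    [60, 0, 0, 0, 0, 0, 0],
    [60, 0, 0, 0, 0, 0, 0],
    [60, 0, 0, 0, 0, 0, 0],
    [60, 0, 0, 0, 0, 0, 0]
  ]
}}

```text
time_s: 6.12
tcp_pos: [0.5445, -0.1205, 0.0636]
ee_rot: [[-0.99, 0.144, 0.001], [0.144, 0.99, -0.0], [-0.001, 0.0, -1.0]]
wrist_force: [-0.0, -0.2, -0.2]
gripper_width: 0.476
gripper_force: 0.0
```

Call:
{"name": "drive_tool", "arguments": {
  "rows": [
    [60, 0, 0, 10, 0, 0, 0],
    [60, 0, 0, 20, 0, 0, 0],
    [60, 0, 0, 20, 0, 0, 0],
    [60, 0, 0, 30, 0, 0, 0],
    [60, 0, 0, 30, 0, 0, 0]
  ]
}}

```text
time_s: 6.53
tcp_pos: [0.5437, -0.1205, 0.175]
ee_rot: [[-0.99, 0.145, -0.001], [0.145, 0.99, -0.0], [0.001, -0.0, -1.0]]
wrist_force: [0.5, -0.5, 0.6]
gripper_width: 0.595
gripper_force: 0.0
```

Call:
{"name": "drive_tool", "arguments": {
  "rows": [
    [0, 25, 0, 15, 0, 0, 0],
    [0, 25, 0, 0, 0, 0, 0],
    [0, 25, 0, 0, 0, 0, 0],
    [0, 25, 0, 0, 0, 0, 0],
    [0, 0, 0, 0, 0, 0, 0]
  ]
}}

```text
time_s: 6.95
tcp_pos: [0.6478, -0.1204, 0.1887]
ee_rot: [[-0.99, 0.144, 0.003], [0.144, 0.99, -0.001], [-0.003, -0.0, -1.0]]
wrist_force: [0.9, -0.1, 1.0]
gripper_width: 0.308
gripper_force: 0.0
```

```bash
python3 - <<'E'
from h import *
c=capture("top"); print(sense()["tcp_pos"])
P=np.zeros((480,640,3)); z=c["z_map"]; u,v=np.meshgrid(range(640),range(480))
P=(np.stack([(u-c["cx"])/c["fx"]*z,(v-c["cy"])/c["fy"]*z,z],-1)-c["t"])@c["R"]
hsv=cv2.cvtColor(c["frame"],cv2.COLOR_RGB2HSV).astype(int);H,S,V=[hsv[...,i] for i in range(3)]
B=(P[...,1]<-.09)&(P[...,1]>-.34)&(P[...,0]>.44)&(P[...,0]<.62)&(z>0)
m=B&(abs(H-27)<7)&(S>130)&(P[...,2]>.06)
if m.sum()>5: print("nut",cv2.minAreaRect((P[m][:,:2]*1000).astype(np.float32)))
c=capture("side");z=c["z_map"]
P=(np.stack([(u-c["cx"])/c["fx"]*z,(v-c["cy"])/c["fy"]*z,z],-1)-c["t"])@c["R"]
hsv=cv2.cvtColor(c["frame"],cv2.COLOR_RGB2HSV).astype(int);H,S,V=[hsv[...,i] for i in range(3)]
B=(P[...,1]<-.2)&(P[...,1]>-.34)&(P[...,0]>.42)&(P[...,0]<.62)&(z>0)
m=B&((H<8)|(H>172))&(S>130)&(P[...,2]>.03); Q=P[m]
a=np.array([.989,-.148]); f=(Q[:,:2]-[.5197,-.279])@a; g=Q[:,2]
for lo in np.arange(.04,.14,.015):
    k=(g>=lo)&(g<lo+.015)
    if k.any(): print(lo.round(3),k.sum(),"fx",f[k].min().round(4),np.median(f[k]).round(4),f[k].max().round(4))
cv2.imwrite("pics/s2.png",cv2.resize(c["frame"][190:430,250:470,::-1],None,fx=2.4,fy=2.4,interpolation=2))
E
```

```text
[ 0.64559051 -0.12033233  0.1883705 ]
nut ((566.9609375, -123.8182373046875), (14.245800018310547, 96.07884216308594), 83.27372741699219)
0.04 2 fx 0.0058 0.0058 0.0059
0.055 26 fx -0.0046 0.0009 0.0039
0.07 67 fx -0.0106 -0.0032 0.0016
0.085 65 fx -0.0152 -0.0087 -0.0047
0.1 69 fx -0.021 -0.0144 -0.0101
0.115 75 fx -0.0265 -0.02 -0.0156
0.13 100 fx -0.0292 -0.0254 -0.0213
```

View pics/s2.png

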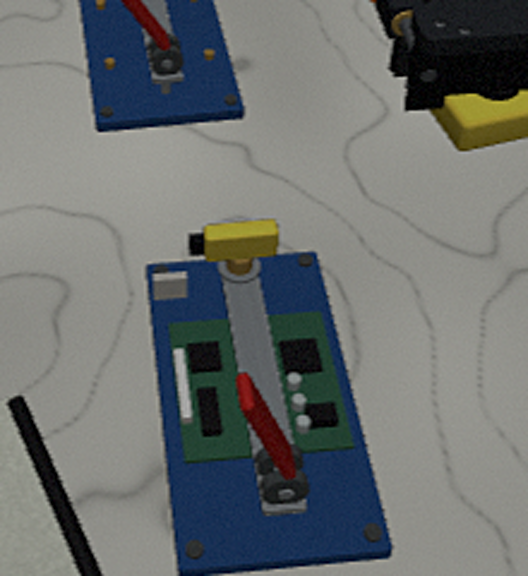

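The nut pointer now faces the mark side: pointer at crop px (196,243), mark at (170,285). The lever stands at about 1.25 rad, leaning towards -x. I'll take the closed fingers behind it and push.

Call:
{"name": "drive_tool", "arguments": {
  "rows": [
    [0, -13.5, -27.5, 0, 0, 0, 0],
    [0, -13.5, -27.5, 0, 0, 0, 0],
    [0, -13.5, -27.5, 0, 0, 0, 0],
    [0, -13.5, -27.5, 0, 0, 0, 0],
    [0, -13.5, -27.5, 0, 0, 0, 0]
  ]
}}

```text
time_s: 7.47
tcp_pos: [0.5747, -0.2588, 0.1894]
ee_rot: [[-0.99, 0.144, 0.0], [0.144, 0.99, -0.0], [-0.0, -0.0, -1.0]]
wrist_force: [0.6, -0.5, -0.2]
gripper_width: 0.007
gripper_force: 0.0
```

Call:
{"name": "drive_tool", "arguments": {
  "rows": [
    [0, -13.5, -27.5, 0, 0, 0, 0],
    [0, 0, 0, -20, 0, 0, 0],
    [0, 0, 0, -20, 0, 0, 0],
    [0, 0, 0, -19, 0, 0, 0],
    [0, 0, 0, 0, 0, 0, 0]
  ]
}}

```text
time_s: 7.88
tcp_pos: [0.5593, -0.2846, 0.1261]
ee_rot: [[-0.989, 0.146, -0.007], [0.146, 0.989, 0.003], [0.008, 0.002, -1.0]]
wrist_force: [0.0, 0.1, -0.4]
gripper_width: 0.002
gripper_force: 0.0
```

Call:
{"name": "drive_tool", "arguments": {
  "rows": [
    [0, 0, 0, 0, 0, 0, 0],
    [0, 0, 0, 0, 0, 0, 0]
  ]
}}

```text
time_s: 8.05
tcp_pos: [0.5634, -0.2855, 0.1312]
ee_rot: [[-0.99, 0.144, 0.002], [0.144, 0.99, -0.001], [-0.002, -0.001, -1.0]]
wrist_force: [-0.2, 0.3, 0.1]
gripper_width: 0.002
gripper_force: 0.0
```

Call:
{"name": "drive_tool", "arguments": {
  "rows": [
    [0, -8.9, 1.3, 0, 0, 0, 0],
    [0, -8.9, 1.3, 0, 0, 0, 0],
    [0, -8.9, 1.3, 0, 0, 0, 0],
    [0, -8.9, 1.3, 0, 0, 0, 0],
    [0, -8.9, 1.3, 0, 0, 0, 0]
  ]
}}

```text
time_s: 8.47
tcp_pos: [0.5174, -0.2786, 0.13]
ee_rot: [[-0.989, 0.145, 0.0], [0.145, 0.989, -0.0], [-0.0, 0.0, -1.0]]
wrist_force: [-0.9, 0.1, 0.5]
gripper_width: -0.002
gripper_force: 0.1
```

Call:
{"name": "drive_tool", "arguments": {
  "rows": [
    [0, -6.6, 1, -2.3, 0, 0, 0],
    [0, -6.6, 1, -2.3, 0, 0, 0],
    [0, -6.6, 1, -2.3, 0, 0, 0],
    [0, -7.1, 1.1, -5.5, 0, 0, 0],
    [0, -7.1, 1.1, -5.5, 0, 0, 0]
  ]
}}

```text
time_s: 8.88
tcp_pos: [0.4843, -0.2738, 0.1116]
ee_rot: [[-0.99, 0.145, 0.001], [0.145, 0.99, -0.001], [-0.001, -0.0, -1.0]]
wrist_force: [3.1, -0.1, 0.7]
gripper_width: 0.002
gripper_force: 1.3
```

Call:
{"name": "drive_tool", "arguments": {
  "rows": [
    [0, -5.2, 0.8, -7.5, 0, 0, 0],
    [0, -5.2, 0.8, -7.5, 0, 0, 0],
    [0, 0, 0, 0, 0, 0, 0]
  ]
}}

```text
time_s: 9.13
tcp_pos: [0.4716, -0.2714, 0.0943]
ee_rot: [[-0.989, 0.146, -0.005], [0.146, 0.989, 0.002], [0.005, 0.001, -1.0]]
wrist_force: [0.8, 0.1, 0.3]
gripper_width: 0.003
gripper_force: 0.1
```

Call:
{"name": "drive_tool", "arguments": {
  "rows": [
    [0, -1.7, 0.3, -5, 0, 0, 0],
    [0, -1.7, 0.3, -5, 0, 0, 0],
    [0, -1.5, 0.3, -4, 0, 0, 0],
    [0, 0, 0, 0, 0, 0, 0],
    [0, 0, 0, 0, 0, 0, 0]
  ]
}}

```text
time_s: 9.55
tcp_pos: [0.4688, -0.2709, 0.0819]
ee_rot: [[-0.989, 0.145, -0.001], [0.145, 0.989, 0.001], [0.001, 0.0, -1.0]]
wrist_force: [-0.4, 0.3, 1.1]
gripper_width: 0.004
gripper_force: 0.0
```

Call:
{"name": "drive_tool", "arguments": {
  "rows": [
    [0, 0, 0, -2, 0, 0, 0],
    [0, 0, 0, 0, 0, 0, 0],
    [0, 0, 0, 0, 0, 0, 0]
  ]
}}

```text
time_s: 9.8
tcp_pos: [0.4693, -0.2711, 0.0805]
ee_rot: [[-0.989, 0.145, -0.0], [0.145, 0.989, 0.0], [0.0, 0.0, -1.0]]
wrist_force: [0.3, 0.2, 0.4]
gripper_width: 0.004
gripper_force: 0.0
```

Call:
{"name": "drive_tool", "arguments": {
  "rows": [
    [0, 0, 0, 20, 0, 0, 0],
    [0, 0, 0, 30, 0, 0, 0],
    [0, 0, 0, 40, 0, 0, 0],
    [0, 0, 0, 40, 0, 0, 0],
    [0, 0, 0, 0, 0, 0, 0]
  ]
}}

```text
time_s: 10.22
tcp_pos: [0.4735, -0.2731, 0.2196]
ee_rot: [[-0.99, 0.143, 0.016], [0.143, 0.99, -0.007], [-0.017, -0.005, -1.0]]
wrist_force: [1.3, -0.6, 0.3]
gripper_width: 0.008
gripper_force: 0.0
```

```bash
python3 - <<'E'
from h import *
c=capture("side");z=c["z_map"]; u,v=np.meshgrid(range(640),range(480))
P=(np.stack([(u-c["cx"])/c["fx"]*z,(v-c["cy"])/c["fy"]*z,z],-1)-c["t"])@c["R"]
hsv=cv2.cvtColor(c["frame"],cv2.COLOR_RGB2HSV).astype(int);H,S,V=[hsv[...,i] for i in range(3)]
B=(P[...,1]<-.2)&(P[...,1]>-.34)&(P[...,0]>.40)&(P[...,0]<.62)&(z>0)
m=B&((H<8)|(H>172))&(S>130)&(P[...,2]>.03); Q=P[m]
f=(Q[:,:2]-[.5197,-.279])@np.array([.989,-.148])
for lo in np.arange(-.1,.02,.02):
    k=(f>=lo)&(f<lo+.02)
    if k.any(): print(lo.round(3),k.sum(),"z",np.percentile(Q[k,2],[50,90,100]).round(4))
cv2.imwrite("pics/s3.png",cv2.resize(c["frame"][190:430,250:470,::-1],None,fx=2.4,fy=2.4,interpolation=2))
E
```

```text
-0.1 116 z [0.0611 0.37   0.4558]
-0.08 310 z [0.0611 0.3556 0.4555]
-0.06 317 z [0.0608 0.3613 0.4569]
-0.04 309 z [0.0605 0.3515 0.4607]
-0.02 130 z [0.0599 0.368  0.4632]
```

View pics/s3.png

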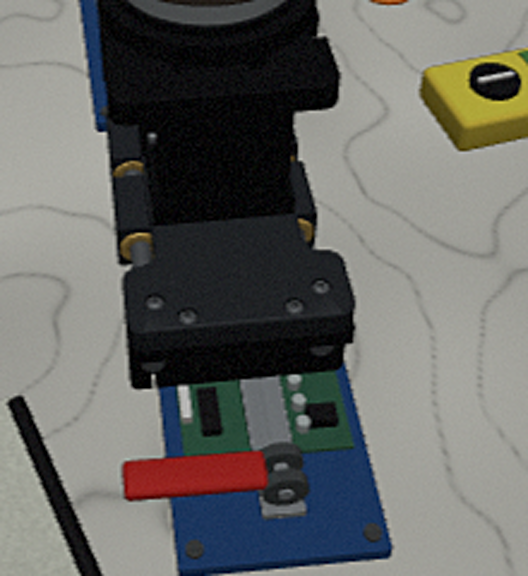

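The lever lies flat, with its upper face level at about 61 mm (crop px 195,475). The nut has not been touched since I turned it. I'll let the arm settle and hand in.

Call:
{"name": "drive_tool", "arguments": {
  "rows": [
    [0, 0, 0, 0, 0, 0, 0],
    [0, 0, 0, 0, 0, 0, 0],
    [0, 0, 0, 0, 0, 0, 0],
    [0, 0, 0, 0, 0, 0, 0]
  ]
}}

```text
time_s: 10.6
tcp_pos: [0.4686, -0.271, 0.2091]
ee_rot: [[-0.989, 0.145, -0.003], [0.145, 0.989, 0.001], [0.003, 0.0, -1.0]]
wrist_force: [-0.3, 0.4, -0.0]
gripper_width: 0.006
gripper_force: 0.0
```

```bash
python3 -c "
from station import *
print(finish_job())"
```

```text
the job is handed in; nothing more can be done
None
```

I turned the board fixture's nut to the white mark, flipped its lever down flat, left the empty fixture alone, and handed the job in at about 10.6 s; the hand-in returned no verdict.

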